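Slide the sample box up the ramp and seat it on the weighing platform

ROBOT

A 7-joint arm with a two-finger parallel gripper is mounted at the origin on the work surface. World frame = base frame: x ahead of the robot, y to its left, z up, the work surface at z = 0. Lengths are in m, angles in rad, forces in N, time in s.
With the tool pointing down it reaches from about 0.35 to 0.9 m from the base axis. Payload 7.2 kg.
Tool frame: the origin (TCP) lies between the finger pads; the fingertips stand 8 mm ahead of it and the grasp point (between the pads) lies 11 mm behind it; x points along the fingers, y is the direction in which the jaws open and shut, and the axes are right-handed (so a half turn about x gives the same grasp; the last joint's range is limited). The gripper opens to 88 mm and grips with 3 to 60 N. Pads are 20 mm wide; open, the fingers measure 115 mm over their backs; the gripper's body (75 mm by 178 mm) begins 61 mm behind the grasp point.
Start: joints at [-1.328, 0.411, -0.013, 1.596, 0.006, 1.134, -0.082], TCP at [0.191, 0.595, 0.231] pointing down, gripper open.
Joint ranges: [-2.95, 2.95], [-0.29, 1.99], [-1.47, 1.44], [0.14, 2.54], [-1.03, 4.17], [0.13, 1.85], [-2.86, 2.86]. Speed limits (rad/s): [2.39, 2.39, 3.01, 3.01, 3.14, 3.14, 3.14].

INTERFACE

Orientations are given as a unit quaternion [w, x, y, z].
In Python, from cell import bot, eyes gives the robot as it stands. The module is installed in compiled form; this text tells all that it offers.
- The arm moves only by the tool carry_out, never from a script. Its argument "commands" is a list that holds one entry, the list of rows, each a list of 7 numbers: the shift along the tool's x, y, z in units of 50 mm (1.0 is 50 mm), then the turn, a rotation vector about the tool's x, y, z in units of 5 degrees (1.0 is 5 degrees), then the opening, from 0 (shut) to 1 (fully open). A call has 1 to 12 rows; each row is the pose to reach, as a shift and turn from the pose measured when the call began, along the tool's axes at that moment; what a row does not reach only later rows make up. A row lasts 1/8 s, in which the tool goes at most 62.5 mm and 10.7 degrees, less where a joint would pass 70% of its speed; a pose out of reach is approached as far as the arm can. A call with a gripper value outside its range is refused whole. The fingers move at their own pace and stop on an object; the grip force is fixed at half the most. Time passes only in rows, so rows that repeat a pose let the fingers close. It gives the time, the measured TCP pose, the force and the opening at its end, in the units of the state.
- bot.read_state(): the state, without advancing time (a new reading comes with each control period).
- eyes.get_image(name): name is "side" or "top"; returns a dict with "pixels" (400x640x3 uint8, red, green, blue), "mtx" (3x3 intrinsics, pixels), "dist_coeffs" ([k1, k2, p1, p2, k3] as OpenCV has them; the pictures are not rectified), "R" (3x3) and "t" (3): a world point X has camera coordinates R X + t. Camera axes: x right, y down, z forward; pixel columns grow to the right and rows downward; lengths in m; the calibration is good to about 2 mm. A picture is of the moment at which its call begins. There is no depth.
- bot.close_job(): hands the job in, once; it reports no verdict.
The state is a dict: "time": time; "joint_positions": joint angles; "qd": joint speeds; "tau": joint torques, N m; "position": TCP position; "ee_rot": TCP orientation; "ft_force": force on the tool from outside, world axes, zero at the start; "wrist_torque": the same for the moment, N m; "gripper_width": opening from 0.0 (shut) to 1.0 (fully open).
Only numpy, scipy, OpenCV 4.12 (cv2) and the standard library are available. Lean on these libraries where they do the work, as an engineer would, in place of code of your own. Each camera call takes 0.05 s, during which the arm holds its last target. There are 200 camera calls.

TASK

Slide the sealed sample box, without ever lifting it off, up the ramp and over the raised edge so it sits flat on the weighing platform, square and touching both black rubber stop pads: the one at the far end from the ramp and the one on the side. The stop pads sit at a different reach each time and bear on the load cell, so feel for them and press gently, no harder than about 1.5 kg of hand force (15 N). Leave the dishes, bottle and brass weight alone, and let go of the box at the end.

Things in the scene. Friction and masses are not known exactly. Their poses are not given: they have to be found in the camera images.
- sample_box: Sealed steel box, orange lid, blank label: plain block 100 mm along x, 110 mm along y, 45 mm tall, 0.6 to 0.9 kg, too wide to grasp; slides with a friction coefficient of 0.3 to 0.5. Origin: centre of its underside, z up. Starts flat on the bench just before the ramp's foot, its x along the platform's x within about 0.2 rad.
- platform: Low weighing platform fixed on the bench. Origin on the bench under the deck; x = loading direction (up the ramp), z up. Deck: flat, 20 mm high, x -58 to +118, y -100 to +100 mm, open on its +y side, no rims; end stop at +x, side stop at -y. A box pushed wholly past the crest drops 4 mm onto the deck.
- crest (a point): Middle of the crest (yellow line): 24 mm high, at platform x = -58 mm, y = 0. The 200 mm wide ramp rises straight to it from bench level; behind it a 4 mm step down to the deck.
- ramp_foot (a point): Middle of the ramp's foot, at bench level, platform x = -198 mm, y = 0.
- back_stop: Red bracket of the end stop, fixed at platform x = 109, y = 0 mm; origin: centre of its foot, at deck height; axes as the platform's. 14 x 90 x 32 mm tall. Carries a rigid black rubber pad, 70 mm wide, 5 to 27 mm above the deck, facing -x. The face is 35 to 59 mm from the origin: set anew each time, not measured; find it by touch.
- side_stop: Red bracket of the side stop, fixed at platform x = 12, y = -128 mm; origin: centre of its foot, at deck height; its -x is the platform's +y. Same size and kind of rigid pad, facing the platform's +y, so the box is pushed to -y onto it. The face is 35 to 59 mm from the origin: set anew each time, not measured; find it by touch.
- dish_a: White ceramic dish, 90 mm across, 20 mm tall, standing on the bench beyond the end stop; leave alone. Origin under its centre.
- dish_b: White ceramic dish, 90 mm across, 20 mm tall, on the bench on the robot's right; leave alone. Origin under its centre.
- wash_bottle: White bottle with a red cap, 52 mm across, 110 mm tall, at the far side of the bench; leave alone. Origin under its centre.
- weight: Brass weight with a knob, 38 mm across, 48 mm tall, on the bench on the robot's left; leave alone. Origin under its centre.
Not all that is in view belongs to the job. What is shaped like the sample_box but brown or turquoise is not meant.

How it is judged:
On the way:
1. the box has been pushed over the raised edge and sits flat on the platform's deck (x of sample_box in the frame of platform above -0.01 m and z of sample_box in the frame of platform below 0.022 m and angle between sample_box's own z axis and vertical below 0.02 rad), for 0.2 s.
At the end, for the whole second after the job is handed in: The sample box lies flat on the deck behind the raised edge (within 1 degree, fully dropped), square to the platform within 4 degrees, within 2.5 mm of touching the end stop's pad and within 2.5 mm of touching the side stop's pad, released and at rest (all of step 1 and angle between the x axis of sample_box and the x axis of platform, either way round below 0.07 rad and x of back_stop_face in the frame of sample_box between 0.045 and 0.0525 m and y of side_stop_face in the frame of sample_box between -0.0575 and -0.05 m and linear speed of sample_box below 0.01 m/s and angular speed of sample_box below 0.05 rad/s).
It fails at once if the box pressed against a stop with more than 20 N (contact force between sample_box and back_stop above 20 N or contact force between sample_box and side_stop above 20 N).
It fails at once if the box was lifted off instead of slid (height (world z) of sample_box above 0.045 m).
It fails at once if a dish, the bottle or the weight was moved (more than 15 mm) (distance of any of dish_a, dish_b, wash_bottle, weight from where it was at the start of the episode above 0.015 m).
It also fails if it takes over 72 s, if anything falls off the work surface, if the arm or the gripper's body presses on something with over 40 N, if the wrist force passes 120 N, or if a joint passes its speed limit or range.

## Working session

There is one attempt and no reset: what is moved stays moved. The work goes in short steps, Python scripts to look and compute and a tool call to move; the robot and the scene stay as the last step left them, time stands still between calls to the robot, and variables do not carry over. Pictures are saved under pics/ and viewed, about 8 in all and at most 12, crops included, and the job is handed in when it is done.

Besides the shell and the picture viewer there is one more tool, called after "Request:" as name(argument=value, ...), one argument or row to a line, values as JSON. carry_out: Moves the arm, as the interface text tells. Its arguments: {"type":"object","properties":{"commands":{"type":"array","items":{"type":"array","items":{"type":"array","items":{"type":"number"}}}}},"required":["commands"]}

```bash
mkdir -p pics
cat > h.py <<'E'
import numpy as np, cv2
from cell import bot, eyes
def snap(name,fn):
    d=eyes.get_image(name); cv2.imwrite(f'pics/{fn}.png',cv2.cvtColor(d['pixels'],cv2.COLOR_RGB2BGR)); 
    np.savez(f'pics/{fn}.npz',**{k:np.array(v) for k,v in d.items()}); return d
def ray(d,uv,z):
    p=cv2.undistortPoints(np.array([[uv]],float),np.array(d['mtx']),np.array(d['dist_coeffs']))[0,0]
    R=np.array(d['R']);t=np.array(d['t']); c=-R.T@t; r=R.T@np.array([p[0],p[1],1]); return c+r*(z-c[2])/r[2]
def proj(d,X):
    return cv2.projectPoints(np.array(X,float).reshape(-1,3),cv2.Rodrigues(np.array(d['R'],float))[0],np.array(d['t'],float),np.array(d['mtx'],float),np.array(d['dist_coeffs'],float))[0][:,0]
E
python3 - <<'E'
from h import *
a=snap('top','t0');b=snap('side','s0')
s=bot.read_state();print(s)
for d in(a,b):print(-np.array(d['R']).T@d['t'])
E
```

```text
{'time': 0.1, 'joint_positions': array([-1.32821854,  0.41183205, -0.01270822,  1.5969488 ,  0.0056051 ,
        1.13430162, -0.08219192]), 'qd': array([ 5.05509576e-04, -3.40329282e-03, -2.20728612e-04, -1.49927824e-03,
       -7.16423837e-05, -4.00981262e-04,  2.66674323e-03]), 'tau': array([ 1.99544455e-03, -5.89096785e+01,  6.43561743e-01, -2.91710544e+01,
       -5.37555793e-02,  1.45332387e-02,  4.86775889e-05]), 'position': array([0.19102887, 0.59462634, 0.22989035]), 'ee_rot': array([ 0.69854728,  0.10891161,  0.69863003, -0.10993653]), 'ft_force': array([ 0.12705005, -1.34450699,  0.02855689]), 'wrist_torque': array([-0.00218442, -0.05666009, -0.0197491 ]), 'gripper_width': 0.9994289525932473}
[ 0.39832181 -0.01372028  1.65290415]
[0.45315503 0.72021639 0.8354996 ]
```

View pics/t0.png

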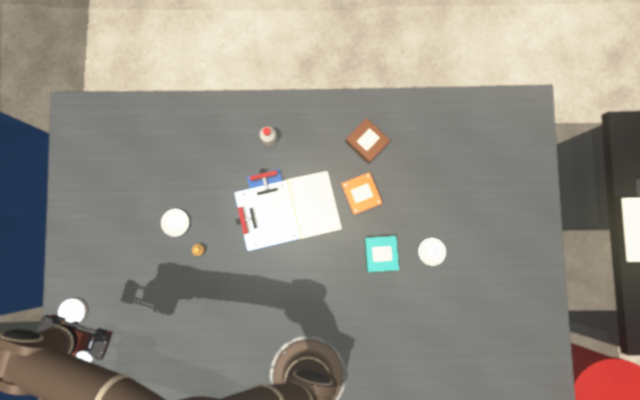

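View pics/s0.png

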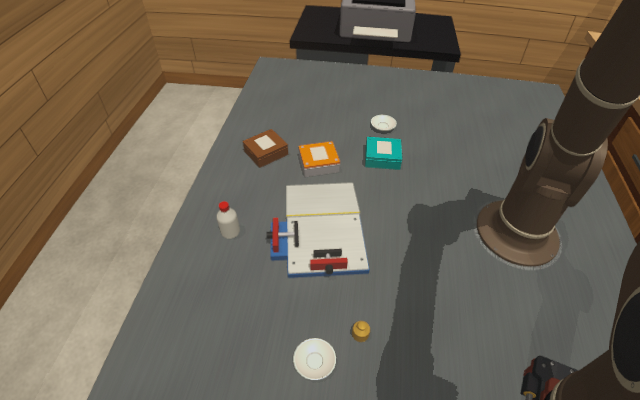

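The orange-lidded box with a blank label sits at top (362,193) / side (319,158), next to the ramp foot. The brown box at top (369,140) and the turquoise one at top (382,253) are decoys. I'll enlarge to confirm.

Run:
```python
import cv2
a=cv2.imread('pics/t0.png')[160:265,225:405]; b=cv2.imread('pics/s0.png')[130:285,230:380]
cv2.imwrite('pics/t0c.png',cv2.resize(a,None,fx=4.4,fy=4.4,interpolation=cv2.INTER_CUBIC))
cv2.imwrite('pics/s0c.png',cv2.resize(b,None,fx=3.8,fy=3.8,interpolation=cv2.INTER_CUBIC))
```

```text
(no output)
```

View pics/t0c.png

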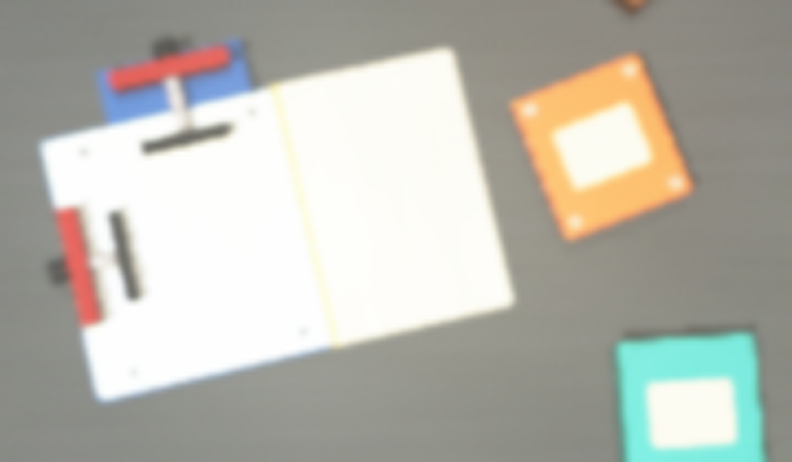

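View pics/s0c.png

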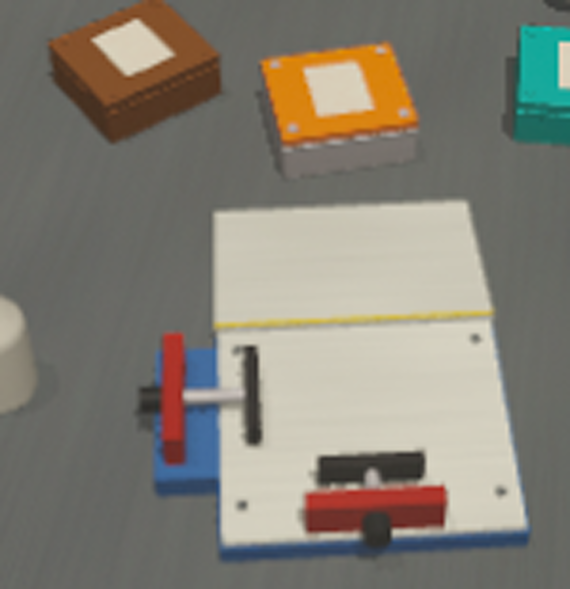

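The orange box is confirmed. Next I'll compute poses from the corners.

```bash
cat >> h.py <<'E'
def pick(fn,pts,zs,off,s):
    d=dict(np.load(f'pics/{fn}.npz'))
    return np.array([ray(d,((u+.5)/s-.5+off[0],(v+.5)/s-.5+off[1]),z) for (u,v),z in zip(pts,zs)])
def fit2(P,W):  # rigid 2D P(local)->W
    P=np.array(P,float);W=np.array(W)[:,:2];pc=P.mean(0);wc=W.mean(0)
    H=(P-pc).T@(W-wc);th=np.arctan2(H[0,1]-H[1,0],H[0,0]+H[1,1])
    R=np.array([[np.cos(th),-np.sin(th)],[np.sin(th),np.cos(th)]]);t=wc-R@pc
    return th,t,((R@P.T).T+t-W)*1000
E
python3 - <<'E'
from h import *
np.set_printoptions(precision=4,suppress=True)
L=[(-.058,-.1),(-.058,.1),(-.198,-.1),(-.198,.1),(.118,-.1),(.118,.1)];z=[.024,.024,0,0,.02,.02]
T=[(272,86),(335,347),(452,48),(514,302),(40,141),(101,401)]
S=[(214,326),(493,313),(213,211),(467,201),(220,546),(528,530)]
tt=pick('t0',T,z,(225,160),4.4); ss=pick('s0',S,z,(230,130),3.8)
for w in(tt,ss):
    th,t,e=fit2(L,w);print('platform',th,t);print(e.round(1).tolist())
B=[(-.05,-.055),(-.05,.055),(.05,.055),(.05,-.055)]
bt=[(637,55),(691,190),(567,241),(512,103)]
bs=[(260,60),(387,43),(417,127),(284,148)]
bw=pick('t0',bt,[.045]*4,(225,160),4.4); print('box top',*fit2(B,bw))
bw2=pick('s0',[bs[0],bs[1],bs[2],bs[3]],[.045]*4,(230,130),3.8); print('box side',*fit2(B,bw2))
th,t,e=fit2(L,(tt+ss)/2)
R=np.array([[np.cos(th),-np.sin(th)],[np.sin(th),np.cos(th)]])
print('plat avg',th,t)
pw=pick('t0',[(122,211),(141,298),(143,152),(232,127)],[.047]*4,(225,160),4.4)
print('pads local top',(pw[:,:2]-t)@R)
pw=pick('s0',[(320,458),(423,453),(259,345),(261,441)],[.047]*4,(230,130),3.8)
print('pads local side',(pw[:,:2]-t)@R)
for b in(bw,bw2):
    a,c,_=fit2(B,b);print('box in plat',(c-t)@R,a-th)
E
```

```text
platform 1.7887704231086219 [0.5223 0.0956]
[[-0.3, 0.6], [1.4, 1.6], [-0.4, 1.1], [-0.3, 0.6], [-0.2, -2.6], [-0.1, -1.2]]
platform 1.7871716321116757 [0.5244 0.0947]
[[-0.8, 1.6], [0.1, 2.2], [-1.2, 0.6], [0.8, 0.4], [1.6, -2.1], [-0.6, -2.6]]
box top 1.9263344715104205 [ 0.5797 -0.185 ] [[ 0.4396  0.4879]
 [-0.9139 -0.7908]
 [ 0.4733  0.0938]
 [ 0.001   0.2091]]
box side 1.9362918354821355 [ 0.5827 -0.1817] [[-0.0489  4.1611]
 [-1.6205  3.4793]
 [-0.7144 -3.2323]
 [ 2.3838 -4.408 ]]
plat avg 1.7879712284111722 [0.5234 0.0952]
pads local top [[ 0.0707 -0.031 ]
 [ 0.0713  0.0349]
 [ 0.0458 -0.0701]
 [-0.0223 -0.0729]]
pads local side [[ 0.0743 -0.0334]
 [ 0.0744  0.0334]
 [-0.0221 -0.0696]
 [ 0.0586 -0.0709]]
box in plat [-0.2857  0.0053] 0.1383632430992483
box in plat [-0.2831  0.0017] 0.14832060707096328
```

```bash
cat >> h.py <<'E'
from scipy.spatial.transform import Rotation as Ro
TH=1.788;T0=np.array([.5234,.0952]);RP=np.array([[np.cos(TH),-np.sin(TH)],[np.sin(TH),np.cos(TH)]])
def goto(lx,ly,z,yaw=0.217):  # platform-local xy, TCP z; yaw = world angle of tool y
    s=bot.read_state();q=s['ee_rot'];R0=Ro.from_quat([q[1],q[2],q[3],q[0]])
    w=np.r_[RP@[lx,ly]+T0,z]; y=np.array([np.cos(yaw),np.sin(yaw),0]);x=np.array([0,0,-1.]);R1=Ro.from_matrix(np.c_[x,y,np.cross(x,y)])
    print('goal',w.round(4),'shift',(R0.inv().apply(w-s['position'])/.05).round(3),'turn',np.rad2deg((R0.inv()*R1).as_rotvec()/5).round(3))
def st():
    s=bot.read_state();q=s['ee_rot'];R0=Ro.from_quat([q[1],q[2],q[3],q[0]]);p=s['position'];l=(p[:2]-T0)@RP;f=s['ft_force'];y=R0.apply([0,1,0])
    print('t',round(s['time'],2),'loc',l.round(4),'z',p[2].round(4),'yaw',np.arctan2(y[1],y[0]).round(4),'tilt',R0.apply([1,0,0]).round(3),'F loc',(f[:2]@RP).round(2),f[2].round(2),'w',s['gripper_width'].round(3))
E
python3 - <<'E'
from h import *
st();goto(-.39,.003,.23)
d=dict(np.load('pics/t0.npz'))
for n,p,z in[('brown corner',(367,162),.045),('dishb',(432,252),.02),('bottle',(268,134),.11),('weight',(198,250),.04),('disha',(175,222),.02)]:
    w=ray(d,p,z);print(n,w.round(3),((w[:2]-T0)@RP).round(3))
E
```

```text
Traceback (most recent call last):
  File "h.py", line 27, in st
    print('t',round(s['time'],2),'loc',l.round(4),'z',p[2].round(4),'yaw',np.arctan2(y[1],y[0]).round(4),'tilt',R0.apply([1,0,0]).round(3),'F loc',(f[:2]@RP).round(2),f[2].round(2),'w',s['gripper_width'].round(3))
                                                                                                                                                                                         ^^^^^^^^^^^^^^^^^^^^^^^^
AttributeError: 'float' object has no attribute 'round'
```

```bash
sed -i "s/s\['gripper_width'\].round(3)/round(float(s['gripper_width']),3)/" h.py
python3 - <<'E'
from h import *
st();goto(-.39,.003,.23)
d=dict(np.load('pics/t0.npz'))
for n,p,z in[('brown corner',(367,162),.045),('dishb',(432,252),.02),('bottle',(268,134),.11),('weight',(198,250),.04),('disha',(175,222),.02)]:
    w=ray(d,p,z);print(n,w.round(3),((w[:2]-T0)@RP).round(3))
E
```

```text
t 0.1 loc [0.5593 0.2169] z 0.2299 yaw 1.26 tilt [-0.    -0.001 -1.   ] F loc [-1.34  0.17] 0.03 w 0.999
goal [ 0.6045 -0.2863  0.23  ] shift [  0.02  -14.246  13.261] turn [1.1952e+01 1.0000e-02 1.4000e-02]
brown corner [ 0.682 -0.206  0.045] [-0.329 -0.09 ]
dishb [ 0.384 -0.413  0.02 ] [-0.466  0.246]
bottle [0.766 0.112 0.11 ] [-0.035 -0.24 ]
weight [0.405 0.347 0.04 ] [0.271 0.061]
disha [0.498 0.427 0.02 ] [ 0.329 -0.047]
```

Request:
carry_out(
  commands=[
    [[0,-14.25,13.26,11.95,0,0,0.6],[0,-14.25,13.26,11.95,0,0,0.6],[0,-14.25,13.26,11.95,0,0,0.6],[0,-14.25,13.26,11.95,0,0,0.6],[0,-14.25,13.26,11.95,0,0,0.6],[0,-14.25,13.26,11.95,0,0,0.6],[0,-14.25,13.26,11.95,0,0,0.6],[0,-14.25,13.26,11.95,0,0,0.6],[0,-14.25,13.26,11.95,0,0,0.6],[0,-14.25,13.26,11.95,0,0,0.6],[0,-14.25,13.26,11.95,0,0,0.6],[0,-14.25,13.26,11.95,0,0,0.6]],
  ],
)

```text
time: 1.6
position: [0.51, -0.0857, 0.2309]
ee_rot: [0.552, 0.442, 0.551, -0.443]
ft_force: [0.5, 0.3, 0.7]
gripper_width: 0.601
```

```bash
python3 -c "
from h import *
st();goto(-.39,.003,.1)"
```

```text
t 1.6 loc [-0.1737  0.052 ] z 0.2309 yaw 0.2179 tilt [-0.    -0.001 -1.   ] F loc [ 0.2 -0.6] 0.68 w 0.601
goal [ 0.6045 -0.2863  0.1   ] shift [2.623 0.978 4.324] turn [0.011 0.011 0.003]
```

Request:
carry_out(
  commands=[
    [[1,0.98,4.32,0,0,0,0.6],[2,0.98,4.32,0,0,0,0.6],[2.6,0.98,4.32,0,0,0,0.6],[2.6,0.98,4.32,0,0,0,0.6],[2.6,0.98,4.32,0,0,0,0.6],[3.4,0.98,4.32,0,0,0,0.6],[4.2,0.98,4.32,0,0,0,0.6],[4.2,0.98,4.32,0,0,0,0.6]],
  ],
)

```text
time: 2.6
position: [0.6029, -0.2841, 0.0189]
ee_rot: [0.55, 0.442, 0.553, -0.443]
ft_force: [1.1, 1.2, 0.5]
gripper_width: 0.6
```

```bash
python3 -c "
from h import *
st();goto(-.345,.003,.02);snap('side','s1');i=cv2.imread('pics/s1.png')[90:260,220:420];cv2.imwrite('pics/s1c.png',cv2.resize(i,None,fx=3,fy=3))"
```

```text
t 2.6 loc [-0.3875  0.0041] z 0.0189 yaw 0.2188 tilt [-0.005  0.001 -1.   ] F loc [ 0.91 -1.32] 0.46 w 0.6
goal [ 0.5948 -0.2423  0.02  ] shift [-0.019  0.023 -0.851] turn [ 0.021 -0.028  0.049]
```

View pics/s1c.png

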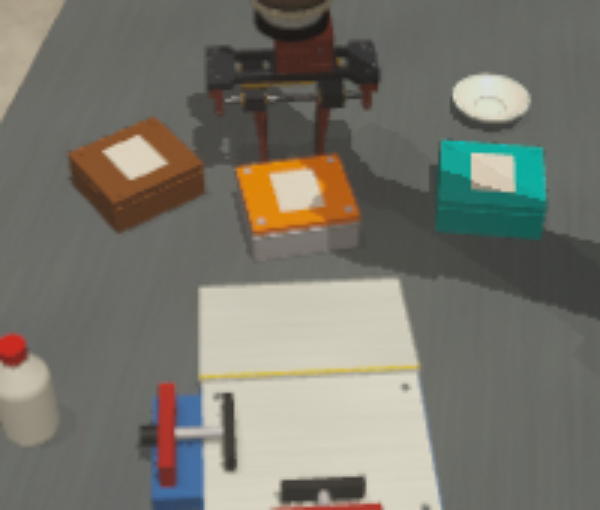

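The gripper is down and centred behind the orange box (crop (290,130)), with its path clear. I'll start pushing.

Request:
carry_out(
  commands=[
    [[0,0,-0.4,0,0,0,0.6],[0,0,-0.52,0,0,0,0.6],[0,0,-0.64,0,0,0,0.6],[0,0,-0.76,0,0,0,0.6],[0,0,-0.88,0,0,0,0.6],[0,0,-1.0,0,0,0,0.6],[0,0,-1.12,0,0,0,0.6],[0,0,-1.24,0,0,0,0.6],[0,0,-1.36,0,0,0,0.6],[0,0,-1.46,0,0,0,0.6],[0,0,-1.56,0,0,0,0.6]],
  ],
)

```text
time: 4.03
position: [0.5874, -0.2086, 0.0211]
ee_rot: [0.551, 0.442, 0.552, -0.443]
ft_force: [0.9, -4.3, -0.5]
gripper_width: 0.596
```

```bash
python3 -c "
from h import *
st();snap('top','t2');goto(-.108,.003,.044);i=cv2.imread('pics/t2.png')[150:270,225:405];cv2.imwrite('pics/t2c.png',cv2.resize(i,None,fx=4.4,fy=4.4,interpolation=cv2.INTER_CUBIC))"
```

```text
t 4.03 loc [-0.3105  0.003 ] z 0.0211 yaw 0.2187 tilt [-0.001 -0.    -1.   ] F loc [-4.35 -0.01] -0.49 w 0.596
goal [ 0.5437 -0.0109  0.044 ] shift [-0.455  0.007 -4.032] turn [ 0.026 -0.012  0.02 ]
```

View pics/t2c.png

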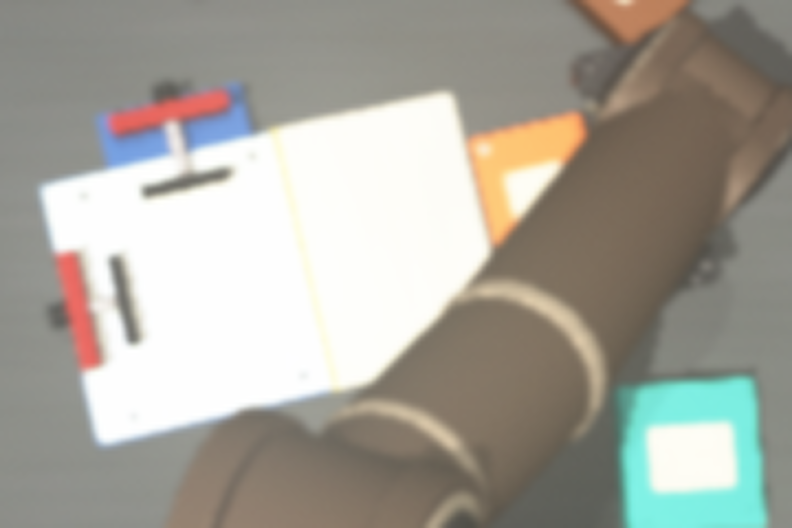

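Request:
carry_out(
  commands=[
    [[0,0,-0.16,0,0,0,0.6],[0,0,-0.32,0,0,0,0.6],[-0.02,0,-0.48,0,0,0,0.6],[-0.04,0,-0.64,0,0,0,0.6],[-0.06,0,-0.8,0,0,0,0.6],[-0.08,0,-0.96,0,0,0,0.6],[-0.1,0,-1.12,0,0,0,0.6],[-0.12,0,-1.28,0,0,0,0.6],[-0.14,0,-1.44,0,0,0,0.6],[-0.16,0,-1.6,0,0,0,0.6],[-0.18,0,-1.76,0,0,0,0.6]],
  ],
)

```text
time: 5.45
position: [0.568, -0.1213, 0.0302]
ee_rot: [0.551, 0.442, 0.552, -0.443]
ft_force: [0.4, -3.7, -2.8]
gripper_width: 0.605
```

```bash
python3 -c "
from h import *
st();snap('side','s3');i=cv2.imread('pics/s3.png')[110:285,230:400];cv2.imwrite('pics/s3c.png',cv2.resize(i,None,fx=3.4,fy=3.4,interpolation=cv2.INTER_CUBIC))"
```

```text
t 5.45 loc [-0.2211  0.0031] z 0.0302 yaw 0.2193 tilt [-0.002  0.001 -1.   ] F loc [-3.66  0.39] -2.83 w 0.605
```

View pics/s3c.png

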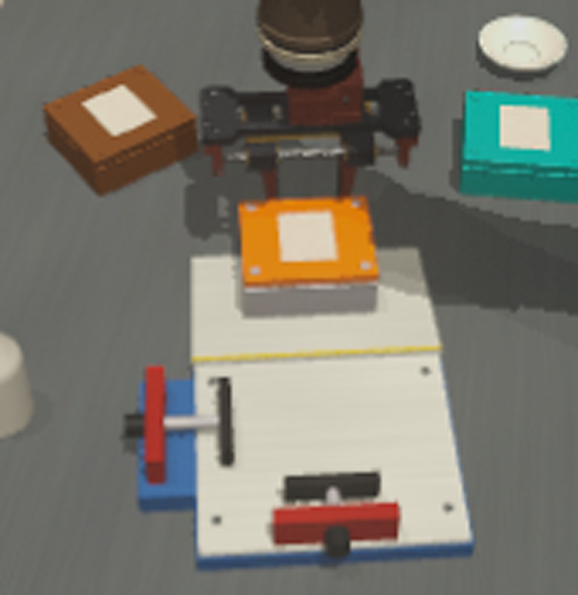

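```bash
python3 -c "
from h import *
w=pick('s3',[(242,314),(376,305),(240,285),(377,278)],[.015,.015,.058,.058],(230,110),3.4);print((w[:,:2]-T0)@RP)"
```

```text
[[-0.1152863  -0.05896764]
 [-0.11874843  0.05354413]
 [-0.10799206 -0.05978866]
 [-0.10918292  0.05120039]]
```

Request:
carry_out(
  commands=[
    [[-0.04,0,-0.2,0,0,0,0.6],[-0.06,0,-0.4,0,0,0,0.6],[-0.08,0,-0.6,0,0,0,0.6],[-0.1,0,-0.8,0,0,0,0.6],[-0.13,0,-1.0,0,0,0,0.6],[-0.16,0,-1.2,0,0,0,0.6],[-0.19,0,-1.4,0,0,0,0.6],[-0.22,0,-1.6,0,0,0,0.6],[-0.24,0,-1.8,0,0,0,0.6],[-0.24,0,-2.0,0,0,0,0.6],[-0.24,0,-2.2,0,0,0,0.6],[-0.24,0,-2.4,0,0,0,0.6]],
  ],
)

```text
time: 7.0
position: [0.5413, -0.0019, 0.0424]
ee_rot: [0.551, 0.442, 0.553, -0.442]
ft_force: [0.1, -2.2, -2.0]
gripper_width: 0.601
```

```bash
python3 -c "
from h import *
st()"
```

```text
t 7.0 loc [-0.0987  0.0035] z 0.0424 yaw 0.2206 tilt [-0.003  0.002 -1.   ] F loc [-2.15  0.35] -1.98 w 0.601
```

Request:
carry_out(
  commands=[
    [[0,0,-0.09,0,0,0,0.6],[0,0,-0.18,0,0,0,0.6],[0,0,-0.27,0,0,0,0.6],[0,0,-0.36,0,0,0,0.6],[0,0,-0.44,0,0,0,0.6],[0,0,-0.52,0,0,0,0.6],[0,0,-0.6,0,0,0,0.6],[0,0,-0.65,0,0,0,0.6],[0,0,-0.65,0,0,0,0.6]],
  ],
)

```text
time: 8.12
position: [0.5341, 0.0304, 0.0426]
ee_rot: [0.551, 0.442, 0.554, -0.442]
ft_force: [-0.5, -1.4, -1.5]
gripper_width: 0.6
```

```bash
python3 -c "
from h import *
st();snap('side','s4');i=cv2.imread('pics/s4.png')[130:285,230:400];cv2.imwrite('pics/s4c.png',cv2.resize(i,None,fx=3.8,fy=3.8,interpolation=cv2.INTER_CUBIC))"
```

```text
t 8.12 loc [-0.0656  0.0036] z 0.0426 yaw 0.2211 tilt [-0.003  0.003 -1.   ] F loc [-1.23  0.73] -1.55 w 0.6
```

View pics/s4c.png

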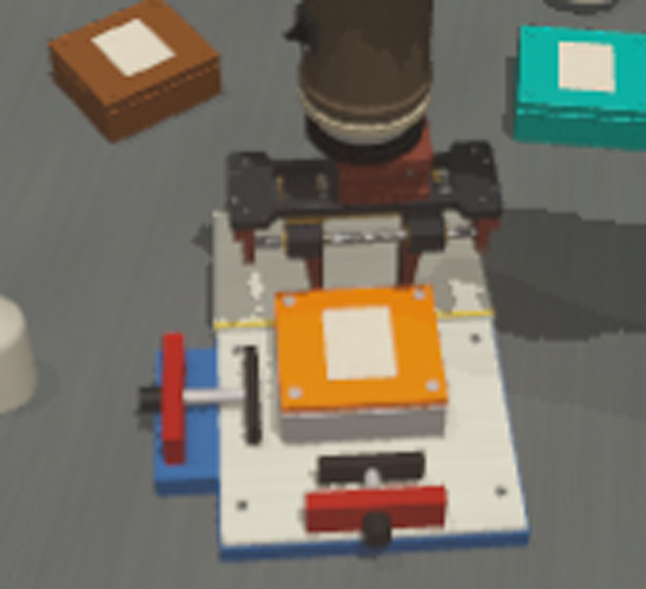

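The box is over the crest (yellow line at y≈320 in the crop) and on the deck, with about 25 mm left to the end pad and about 12 mm to the side pad. I'll creep forward.

Request:
carry_out(
  commands=[
    [[0,0,-0.08,0,0,0,0.6],[0,0,-0.14,0,0,0,0.6],[0,0,-0.2,0,0,0,0.6],[0,0,-0.26,0,0,0,0.6],[0,0,-0.3,0,0,0,0.6],[0,0,-0.34,0,0,0,0.6],[0,0,-0.34,0,0,0,0.6]],
  ],
)

```text
time: 9.05
position: [0.5302, 0.0474, 0.0426]
ee_rot: [0.551, 0.442, 0.554, -0.441]
ft_force: [0.5, -1.3, -1.3]
gripper_width: 0.6
```

```bash
python3 -c "
from h import *
st();snap('side','s5');w=0"
```

```text
t 9.05 loc [-0.0481  0.0036] z 0.0426 yaw 0.2214 tilt [-0.003  0.003 -1.   ] F loc [-1.39 -0.18] -1.29 w 0.6
```

Request:
carry_out(
  commands=[
    [[0,0,-0.03,0,0,0,0.6],[0,0,-0.05,0,0,0,0.6],[0,0,-0.07,0,0,0,0.6],[0,0,-0.09,0,0,0,0.6],[0,0,-0.1,0,0,0,0.6]],
  ],
)

```text
time: 9.72
position: [0.5291, 0.0523, 0.0426]
ee_rot: [0.551, 0.442, 0.554, -0.441]
ft_force: [0.1, -3.3, -0.7]
gripper_width: 0.598
```

```bash
python3 -c "
from h import *
st()"
```

```text
t 9.72 loc [-0.0431  0.0037] z 0.0426 yaw 0.2214 tilt [-0.003  0.003 -1.   ] F loc [-3.21  0.59] -0.7 w 0.598
```

Request:
carry_out(
  commands=[
    [[0,0,-0.02,0,0,0,0.6],[0,0,-0.04,0,0,0,0.6]],
  ],
)

```text
time: 9.98
position: [0.5286, 0.0544, 0.0426]
ee_rot: [0.551, 0.442, 0.554, -0.441]
ft_force: [1.2, -2.7, -2.0]
gripper_width: 0.603
```

Request:
carry_out(
  commands=[
    [[0,0,-0.02,0,0,0,0.6],[0,0,-0.04,0,0,0,0.6]],
  ],
)

```text
time: 10.22
position: [0.5282, 0.0564, 0.0426]
ee_rot: [0.551, 0.442, 0.554, -0.441]
ft_force: [0.7, -3.7, -1.0]
gripper_width: 0.6
```

```bash
python3 -c "
from h import *
st()"
```

```text
t 10.22 loc [-0.0389  0.0037] z 0.0426 yaw 0.2215 tilt [-0.003  0.003 -1.   ] F loc [-3.74  0.13] -1.02 w 0.6
```

Request:
carry_out(
  commands=[
    [[0,0,-0.015,0,0,0,0.6],[0,0,-0.02,0,0,0,0.6]],
  ],
)

```text
time: 10.48
position: [0.5281, 0.0566, 0.0427]
ee_rot: [0.551, 0.442, 0.553, -0.442]
ft_force: [1.7, -6.3, -3.0]
gripper_width: 0.599
```

Request:
carry_out(
  commands=[
    [[0,0,-0.015,0,0,0,0.6],[0,0,-0.02,0,0,0,0.6]],
  ],
)

```text
time: 10.72
position: [0.528, 0.0566, 0.0427]
ee_rot: [0.551, 0.442, 0.553, -0.442]
ft_force: [0.6, -7.2, -1.1]
gripper_width: 0.597
```

```bash
python3 -c "
from h import *
st();snap('side','s6');i=cv2.imread('pics/s6.png')[170:275,270:380];cv2.imwrite('pics/s6c.png',cv2.resize(i,None,fx=5.5,fy=5.5,interpolation=cv2.INTER_CUBIC))"
```

```text
t 10.72 loc [-0.0387  0.0038] z 0.0427 yaw 0.2203 tilt [-0.003  0.001 -1.   ] F loc [-7.12  0.94] -1.05 w 0.597
```

View pics/s6c.png

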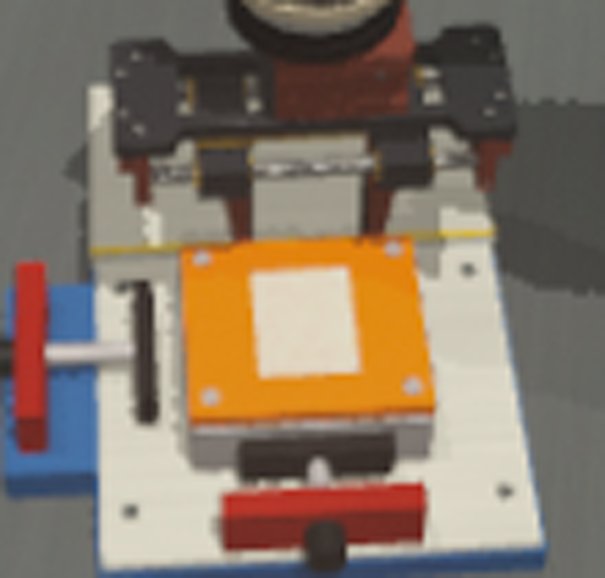

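Contact with the end pad is confirmed: motion stalled at tool x = -0.0387 with about 7 N, and the crop shows the box front against the black pad at (315,455). Next I'll back off, lift and turn for the side push.

Request:
carry_out(
  commands=[
    [[0,0,0.2,0,0,0,0.6],[0,0,0.5,0,0,0,0.6],[-0.8,0,0.6,0,0,0,0.6],[-1.8,0,0.6,0,0,0,0.6],[-2.2,0,0.6,0,0,0,0.6],[-2.2,0,0.6,0,0,0,0.6]],
  ],
)

```text
time: 11.52
position: [0.5359, 0.0269, 0.154]
ee_rot: [0.551, 0.443, 0.552, -0.441]
ft_force: [0.4, 0.5, -0.7]
gripper_width: 0.6
```

```bash
python3 -c "
from h import *
st();goto(.015,.10,.15,1.790)"
```

```text
t 11.53 loc [-0.0694  0.0026] z 0.154 yaw 0.22 tilt [ 0.     0.003 -1.   ] F loc [ 0.36 -0.48] -0.7 w 0.6
goal [0.4225 0.0883 0.15  ] shift [ 0.083 -1.944 -1.693] turn [-1.7991e+01 -1.5000e-02 -3.3000e-02]
```

Request:
carry_out(
  commands=[
    [[0,-1.94,-1.69,-2,0,0,0.6],[0,-1.94,-1.69,-4,0,0,0.6],[0,-1.94,-1.69,-6,0,0,0.6],[0,-1.94,-1.69,-8,0,0,0.6],[0,-1.94,-1.69,-10,0,0,0.6],[0,-1.94,-1.69,-12,0,0,0.6],[0,-1.94,-1.69,-14,0,0,0.6],[0,-1.94,-1.69,-16,0,0,0.6],[0,-1.94,-1.69,-18,0,0,0.6],[0,-1.94,-1.69,-18,0,0,0.6],[0,-1.94,-1.69,-18,0,0,0.6]],
  ],
)

```text
time: 12.9
position: [0.4224, 0.0879, 0.1535]
ee_rot: [0.703, -0.075, 0.703, 0.077]
ft_force: [0.2, -0.2, 0.3]
gripper_width: 0.599
```

```bash
python3 -c "
from h import *
st();goto(.015,.095,.040,1.790)"
```

```text
t 12.9 loc [0.0147 0.1002] z 0.1535 yaw 1.7867 tilt [-0.001  0.003 -1.   ] F loc [-0.25 -0.13] 0.29 w 0.599
goal [0.4274 0.0894 0.04  ] shift [2.271e+00 1.000e-03 1.040e-01] turn [-0.038 -0.001 -0.03 ]
```

Request:
carry_out(
  commands=[
    [[0.6,0,0.1,0,0,0,0.6],[1.2,0,0.1,0,0,0,0.6],[1.8,0,0.1,0,0,0,0.6],[2.27,0,0.1,0,0,0,0.6],[2.27,0,0.1,0,0,0,0.6],[2.27,0,0.1,0,0,0,0.6]],
  ],
)

```text
time: 13.65
position: [0.4275, 0.0892, 0.0406]
ee_rot: [0.703, -0.075, 0.703, 0.077]
ft_force: [-0.0, 0.9, 1.1]
gripper_width: 0.599
```

```bash
python3 -c "
from h import *
st();goto(.015,.063,.040,1.790)"
```

```text
t 13.65 loc [0.0148 0.0949] z 0.0406 yaw 1.7853 tilt [-0.     0.002 -1.   ] F loc [ 0.84 -0.16] 1.09 w 0.599
goal [0.4586 0.0963 0.04  ] shift [0.011 0.006 0.638] turn [-0.054  0.003 -0.029]
```

Request:
carry_out(
  commands=[
    [[0,0,0.15,0,0,0,0.6],[0,0,0.3,0,0,0,0.6],[0,0,0.4,0,0,0,0.6],[0,0,0.5,0,0,0,0.6],[0,0,0.58,0,0,0,0.6],[0,0,0.63,0,0,0,0.6],[0,0,0.67,0,0,0,0.6],[0,0,0.7,0,0,0,0.6],[0,0,0.73,0,0,0,0.6]],
  ],
)

```text
time: 14.78
position: [0.4613, 0.0966, 0.0401]
ee_rot: [0.702, -0.075, 0.704, 0.077]
ft_force: [-5.6, -0.6, 3.0]
gripper_width: 0.598
```

```bash
python3 -c "
from h import *
st()"
```

```text
t 14.78 loc [0.0148 0.0604] z 0.0401 yaw 1.7853 tilt [-0.004  0.002 -1.   ] F loc [0.64 5.63] 3.02 w 0.598
```

Request:
carry_out(
  commands=[
    [[0,0,0.02,0,0,0,0.6],[0,0,0.04,0,0,0,0.6],[0,0,0.06,0,0,0,0.6]],
  ],
)

```text
time: 15.15
position: [0.463, 0.097, 0.0399]
ee_rot: [0.701, -0.075, 0.705, 0.076]
ft_force: [-6.5, -1.5, 3.9]
gripper_width: 0.604
```

Request:
carry_out(
  commands=[
    [[0,0,0.02,0,0,0,0.6],[0,0,0.04,0,0,0,0.6]],
  ],
)

```text
time: 15.4
position: [0.4639, 0.0972, 0.0396]
ee_rot: [0.7, -0.075, 0.706, 0.076]
ft_force: [-4.9, -1.6, 3.3]
gripper_width: 0.598
```

```bash
python3 -c "
from h import *
st()"
```

```text
t 15.4 loc [0.0147 0.0577] z 0.0396 yaw 1.7852 tilt [-0.008  0.001 -1.   ] F loc [-0.51  5.17] 3.28 w 0.598
```

Request:
carry_out(
  commands=[
    [[-0.01,0,0.02,0,-0.09,0,0.6],[-0.01,0,0.04,0,-0.09,0,0.6],[-0.01,0,0.06,0,-0.09,0,0.6]],
  ],
)

```text
time: 15.78
position: [0.4668, 0.0978, 0.04]
ee_rot: [0.703, -0.075, 0.703, 0.077]
ft_force: [-3.2, -0.4, -1.5]
gripper_width: 0.603
```

```bash
python3 -c "
from h import *
st();goto(.015,.052,.041,1.790);d=snap('side','s7');i=cv2.imread('pics/s7.png')[170:275,270:380];cv2.imwrite('pics/s7c.png',cv2.resize(i,None,fx=5.5,fy=5.5,interpolation=cv2.INTER_CUBIC))"
```

```text
t 15.78 loc [0.0147 0.0547] z 0.04 yaw 1.7852 tilt [-0.001  0.003 -1.   ] F loc [0.35 3.23] -1.55 w 0.603
goal [0.4694 0.0986 0.041 ] shift [-0.021  0.006  0.054] turn [-0.055 -0.004 -0.033]
```

View pics/s7c.png

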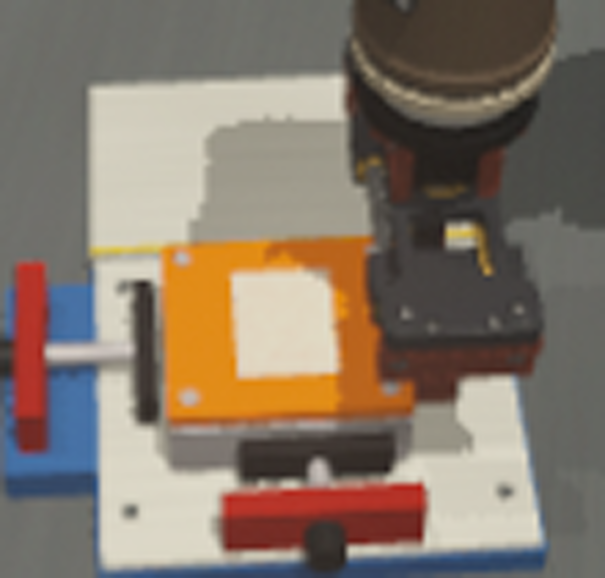

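The box is sliding toward the side pad with only a few mm left (lid edge at x≈163, pad at 148 in the crop). It is still seated against the end pad.

Request:
carry_out(
  commands=[
    [[0,0,0.02,0,0,0,0.6],[0,0,0.03,0,0,0,0.6]],
  ],
)

```text
time: 16.08
position: [0.4687, 0.0982, 0.04]
ee_rot: [0.703, -0.075, 0.703, 0.077]
ft_force: [-3.6, 0.2, -1.1]
gripper_width: 0.599
```

Request:
carry_out(
  commands=[
    [[0,0,0.02,0,0,0,0.6],[0,0,0.03,0,0,0,0.6]],
  ],
)

```text
time: 16.32
position: [0.4703, 0.0985, 0.04]
ee_rot: [0.703, -0.075, 0.703, 0.077]
ft_force: [-4.0, -0.1, 0.1]
gripper_width: 0.599
```

Request:
carry_out(
  commands=[
    [[0,0,0.02,0,0,0,0.6],[0,0,0.03,0,0,0,0.6]],
  ],
)

```text
time: 16.58
position: [0.4708, 0.0987, 0.04]
ee_rot: [0.702, -0.075, 0.704, 0.077]
ft_force: [-8.7, -2.2, 5.2]
gripper_width: 0.601
```

```bash
python3 -c "
from h import *
st();goto(.015,.05,.041,1.790)"
```

```text
t 16.57 loc [0.0147 0.0506] z 0.04 yaw 1.7853 tilt [-0.002  0.003 -1.   ] F loc [-0.3   8.92] 5.22 w 0.601
goal [0.4713 0.0991 0.041 ] shift [-0.02   0.006  0.012] turn [-0.054 -0.019 -0.036]
```

Request:
carry_out(
  commands=[
    [[0,0,0.015,0,0,0,0.6],[0,0,0.02,0,0,0,0.6]],
  ],
)

```text
time: 16.82
position: [0.4708, 0.0987, 0.04]
ee_rot: [0.702, -0.075, 0.704, 0.077]
ft_force: [-8.3, -1.6, 5.4]
gripper_width: 0.602
```

```bash
python3 -c "
from h import *
st()"
```

```text
t 16.82 loc [0.0147 0.0506] z 0.04 yaw 1.7852 tilt [-0.004  0.003 -1.   ] F loc [0.26 8.39] 5.4 w 0.602
```

The side pad is reached: stalled at y = 0.0506 with 8.4 N. I'll retreat and recheck the end contact.

Request:
carry_out(
  commands=[
    [[0,0,-0.1,0,0,0,0.6],[0,0,-0.4,0,0,0,0.6],[-1.0,0,-0.6,0,0,0,0.6],[-2.0,0,-0.6,0,0,0,0.6],[-2.4,0,-0.6,0,0,0,0.6],[-2.4,0,-0.6,0,0,0,0.6]],
  ],
)

```text
time: 17.58
position: [0.4427, 0.0924, 0.1615]
ee_rot: [0.703, -0.074, 0.703, 0.078]
ft_force: [0.1, 0.1, 0.6]
gripper_width: 0.604
```

```bash
python3 -c "
from h import *
st();goto(-.09,-.005,.16,0.219)"
```

```text
t 17.57 loc [0.0147 0.0794] z 0.1615 yaw 1.7855 tilt [-0.     0.005 -1.   ] F loc [ 0.11 -0.14] 0.57 w 0.604
goal [0.5477 0.0084 0.16  ] shift [ 0.021 -2.089  1.693] turn [17.95  -0.04  -0.051]
```

Request:
carry_out(
  commands=[
    [[0,-2.09,1.89,2,0,0,0.6],[0,-2.09,1.89,4,0,0,0.6],[0,-2.09,1.89,6,0,0,0.6],[0,-2.09,1.89,8,0,0,0.6],[0,-2.09,1.89,10,0,0,0.6],[0,-2.09,1.89,12,0,0,0.6],[0,-2.09,1.89,14,0,0,0.6],[0,-2.09,1.89,16,0,0,0.6],[0,-2.09,1.89,17.95,0,0,0.6],[0,-2.09,1.89,17.95,0,0,0.6],[0,-2.09,1.89,17.95,0,0,0.6]],
  ],
)

```text
time: 18.95
position: [0.5569, 0.0104, 0.1603]
ee_rot: [0.551, 0.442, 0.554, -0.44]
ft_force: [-1.2, -0.2, -0.2]
gripper_width: 0.598
```

```bash
python3 -c "
from h import *
st();goto(-.075,-.015,.043,0.219);d=snap('side','s8');i=cv2.imread('pics/s8.png')[170:275,270:380];cv2.imwrite('pics/s8c.png',cv2.resize(i,None,fx=5.5,fy=5.5,interpolation=cv2.INTER_CUBIC))"
```

```text
t 18.95 loc [-0.0901 -0.0144] z 0.1603 yaw 0.2226 tilt [-0.001  0.004 -1.   ] F loc [0.07 1.23] -0.15 w 0.598
goal [0.5542 0.0252 0.043 ] shift [ 2.347  0.014 -0.29 ] turn [ 0.041 -0.053  0.005]
```

View pics/s8c.png

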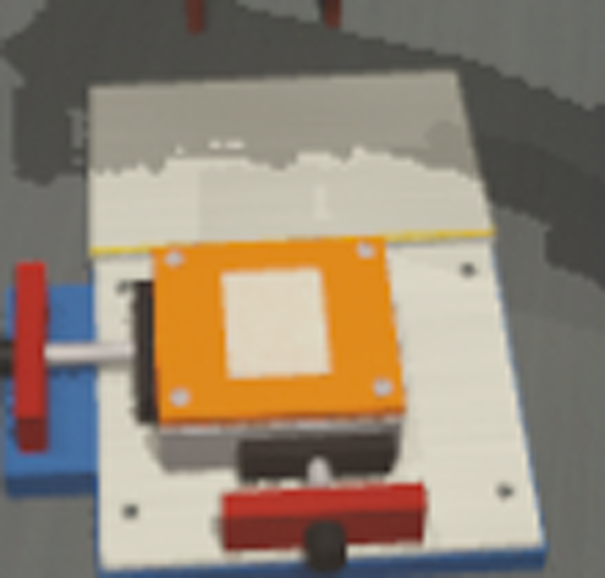

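The box sits square with its front on the end pad (315,455) and its side overlapping the side pad (148,350). I'll do one gentle end-contact check.

Request:
carry_out(
  commands=[
    [[0.8,0,-0.2,0,0,0,0.6],[1.6,0,-0.2,0,0,0,0.6],[2.34,0,-0.2,0,0,0,0.6],[2.34,0,-0.3,0,0,0,0.6],[2.34,0,-0.5,0,0,0,0.6],[2.34,0,-0.7,0,0,0,0.6],[2.34,0,-0.8,0,0,0,0.6],[2.34,0,-0.88,0,0,0,0.6],[2.34,0,-0.93,0,0,0,0.6],[2.34,0,-0.97,0,0,0,0.6]],
  ],
)

```text
time: 20.25
position: [0.5462, 0.0582, 0.0438]
ee_rot: [0.551, 0.443, 0.554, -0.441]
ft_force: [-0.2, 0.3, -0.0]
gripper_width: 0.605
```

```bash
python3 -c "
from h import *
st()"
```

```text
t 20.25 loc [-0.041  -0.0143] z 0.0438 yaw 0.2219 tilt [-0.001  0.005 -1.   ] F loc [0.32 0.15] -0.04 w 0.605
```

Request:
carry_out(
  commands=[
    [[0,0,-0.02,0,0,0,0.6],[0,0,-0.04,0,0,0,0.6]],
  ],
)

```text
time: 20.5
position: [0.5458, 0.06, 0.0438]
ee_rot: [0.551, 0.443, 0.553, -0.441]
ft_force: [0.3, -1.6, -0.9]
gripper_width: 0.601
```

Request:
carry_out(
  commands=[
    [[0,0,-0.015,0,0,0,0.6],[0,0,-0.02,0,0,0,0.6]],
  ],
)

```text
time: 20.75
position: [0.5457, 0.0601, 0.0438]
ee_rot: [0.551, 0.443, 0.553, -0.441]
ft_force: [1.1, -2.4, -0.4]
gripper_width: 0.6
```

Request:
carry_out(
  commands=[
    [[0,0,-0.015,0,0,0,0.6],[0,0,-0.02,0,0,0,0.6]],
  ],
)

```text
time: 21.0
position: [0.5458, 0.0605, 0.0438]
ee_rot: [0.551, 0.443, 0.552, -0.441]
ft_force: [3.3, -4.7, -2.7]
gripper_width: 0.601
```

```bash
python3 -c "
from h import *
st()"
```

```text
t 21.0 loc [-0.0387 -0.0144] z 0.0438 yaw 0.2201 tilt [-0.     0.003 -1.   ] F loc [-5.29 -2.22] -2.72 w 0.601
```

Request:
carry_out(
  commands=[
    [[0,0,0.1,0,0,0,0.6],[0,0,0.5,0,0,0,0.6],[-1.0,0,1.2,0,0,0,0.6],[-2.2,0,2.0,0,0,0,0.6],[-2.6,0,2.0,0,0,0,0.6],[-2.6,0,2.0,0,0,0,0.6],[-2.6,0,2.0,0,0,0,0.6]],
  ],
)

```text
time: 21.88
position: [0.5669, -0.0362, 0.1726]
ee_rot: [0.551, 0.442, 0.553, -0.441]
ft_force: [-0.1, -0.2, -0.2]
gripper_width: 0.597
```

```bash
python3 -c "
from h import *
st();d=snap('side','s9');i=cv2.imread('pics/s9.png')[170:275,270:380];cv2.imwrite('pics/s9c.png',cv2.resize(i,None,fx=5.5,fy=5.5,interpolation=cv2.INTER_CUBIC))"
```

```text
t 21.88 loc [-0.1377 -0.0142] z 0.1726 yaw 0.2215 tilt [-0.002  0.004 -1.   ] F loc [-0.22  0.14] -0.16 w 0.597
```

View pics/s9c.png

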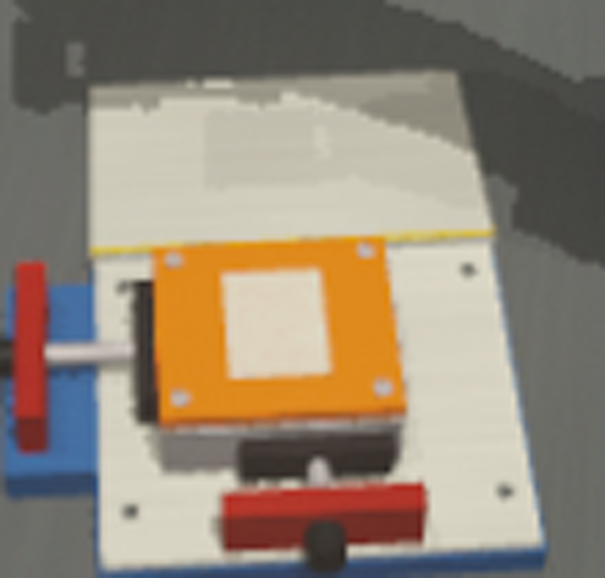

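The box is square on both pads, unchanged since the last look, and the gripper is clear. Handing in.

```bash
python3 -c "
from cell import bot
print(bot.close_job())"
```

```text
the job is handed in; nothing more can be done
None
```

I slid the orange sample box up the ramp and over the crest, then pressed it against the end pad and the side pad. I then pulled the gripper clear and handed the job in at about 22 s; no verdict was reported.

- **End pad:** motion stalled at platform x = -38.7 mm with about 7 N. A second touch after the side push stalled at the same position with about 5 N.
- **Side pad:** motion stalled with about 8–9 N at tool y = 50.6 mm. That puts the pad face near y = -69.4 mm, close to the limit of the range given, so it agrees within calibration error. I did not touch it a second time.
- **Forces:** the wrist force was read only at the end of each move, and the highest reading was about 10 N in total. Peaks in between were not seen.
- **Last picture:** the box is flat, square and against both pads, and nothing is touching it. I did not measure the gaps or the angle beyond the stall readings and that picture. The dishes, bottle and weight were never approached; I did not measure them again at the end.

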